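Switch off the display lights and lay the guard bar

TASK

Closing time: with the closed fingers, sweep all four toggles of the light switch bank fully off in one drag along the row, pushing each over from its green-dot side, to which all lean now, to its red-dot side, not lifting the hand away until all four are off. Then lay the wooden guard bar, dark grip block upward, down in the saddles at both ends of the bank so that it bridges the row, and let go. Leave the two candles and the dish beside the work where they stand.

Things in the scene. Friction and masses are not known exactly. Their poses are not given: they have to be found in the camera images.
- switch_bank: Light switch bank: grey box 78 (x) x 290 (y) x 40 mm high, aluminium top face, fixed to the table. Origin at the centre of its underside, z up. Its y axis is the row, x lies across it. Four toggles pivot in the top face (z = 40 mm) at x = 0, y = -56, -14, +28, +70 mm. Beside each lie a green dot on its on side (-y) and a red dot on its off side (+y).
- sweep_start (a point): Point on the bank's top face (bank z = 40 mm, y = -91 mm), in the middle of the 42 mm of free space along the row between the first saddle and the first lever's head: room for closed fingers to come down. The drag goes from here towards the bank's +y until past toggle_4's pivot. Axes as the bank.
- saddle_start (a point): Middle of the floor of the wooden saddle at the bank's -y end (y = -122 mm), 70 mm above the table. Saddle 20 mm long along the row, 50 mm across; open along the row; cheeks on both sides rise to 86 mm above the table with 34 mm of room between them. Axes as the bank.
- saddle_end (a point): The same in the like saddle at the bank's +y end (y = +122 mm).
- bank_seat (a point): Point midway between the two saddle floors, 70 mm above the bank's underside; here the origin of the guard bar belongs. Axes as the bank.
- toggle_1 (a joint): First lever (bank y = -56 mm), rad: -0.3 on (leans to -y, top 34 mm over the top face), +1.0 fully off (leans to +y, top 21 mm over it); over 0.8 is off. White head 22 mm wide, 10 mm thick, 30 mm from the pivot. Past upright it falls over by itself; under 1 N moves it. A fingertip 24 to 30 mm over the top face knocks it over and then clears it; a lower one jams on fallen levers.
- toggle_2 (a joint): Second toggle (bank y = -14 mm), as the first.
- toggle_3 (a joint): Third toggle (bank y = +28 mm), as the first.
- toggle_4 (a joint): Fourth toggle (bank y = +70 mm), as the first.
- guard_bar: Loose wooden guard bar, 0.2 kg, 276 mm long (its y axis), 22 mm wide (x) everywhere and 14 mm high, with a dark grip block 70 mm long and 22 mm wide in the middle that rises to 36 mm. Brass-coloured ends. Origin at the centre of its underside, z up. Lies flat on the table, block up; the same either way round. Grasp the block across its 22 mm width.
- purple_candle: Jar candle, purple with wooden lid, 66 mm across, 91 mm high, loose. Origin at the centre of its underside, z up.
- blue_dish: Blue-grey open dish, 87 x 111 x 52 mm, loose. Origin at the centre of its underside, z up.
- green_candle: Olive green pillar candle, 49 mm across, 79 mm high, loose. Origin at the centre of its underside, z up.

How it is judged:
On the way:
1. all four toggles are off (more than 0.8 rad) while the guard bar is not yet on the bank (value of joint each of toggle_1, toggle_2, toggle_3, toggle_4 above 0.8 rad and distance between guard_bar and bank_seat above 0.06 m), for 0.2 s.
At the end, for the whole second after the job is handed in: All four toggles are off (more than 0.8 rad), and the guard bar rests, still and block up (within 0.08 rad), on both saddle floors: its origin within 12 mm across the row, 14 mm along the row and 5 mm in height of the point midway between the saddle floors, and parallel to the row within 0.12 rad (value of joint each of toggle_1, toggle_2, toggle_3, toggle_4 above 0.8 rad and x of guard_bar in the frame of switch_bank between -0.012 and 0.012 m and y of guard_bar in the frame of switch_bank between -0.014 and 0.014 m and z of guard_bar in the frame of switch_bank between 0.065 and 0.075 m and angle between guard_bar's own z axis and vertical below 0.08 rad and angle between the y axis of guard_bar and the y axis of switch_bank, either way round below 0.12 rad and linear speed of guard_bar below 0.02 m/s); the robot touches nothing.
It fails at once if the hand is lifted away (grasp point more than 0.17 m above the table) while some toggles are off and others still on (value of joint any of toggle_1, toggle_2, toggle_3, toggle_4 above 0.5 rad and value of joint any of toggle_1, toggle_2, toggle_3, toggle_4 below 0.3 rad and height (world z) of the grasp point above 0.17 m).
It fails at once if the purple jar candle is pushed more than 30 mm or tipped (distance of purple_candle from where it was at the start of the episode above 0.03 m or angle between purple_candle's own z axis and vertical above 0.35 rad).
It fails at once if the blue-grey dish is pushed more than 30 mm or tipped (distance of blue_dish from where it was at the start of the episode above 0.03 m or angle between blue_dish's own z axis and vertical above 0.35 rad).
It fails at once if the olive green pillar candle is pushed more than 30 mm or tipped (distance of green_candle from where it was at the start of the episode above 0.03 m or angle between green_candle's own z axis and vertical above 0.35 rad).
It also fails if it takes over 56 s, if anything falls off the work surface, if the arm or the gripper's body presses on something with over 40 N, if the wrist force passes 120 N, or if a joint passes its speed limit or range.

ROBOT

A 6-joint arm with a two-finger parallel gripper is mounted at the origin on a cart in front of the work surface, level with it; the furniture and walls round the work are solid. World frame = base frame: x ahead of the robot, y to its left, z up, the work surface at z = 0. Lengths are in m, angles in rad, forces in N, time in s.
With the tool pointing down it reaches from about 0.275 to 0.725 m from the base axis. Payload 15.9 kg.
Tool frame: the origin (TCP) lies at the centre of the arm's flange, where the gripper is bolted on; the fingertips stand 173 mm ahead of it and the grasp point (between the pads) lies 155 mm ahead of it; z points along the fingers, y is the line along which they close (so a half turn about z gives the same grasp; the last joint's range is limited). The gripper opens to 85 mm and grips with 20 to 120 N. Pads are 22 mm wide; open, the fingers measure 114 mm over their backs; the gripper's body (76 mm by 85 mm) begins 54 mm behind the grasp point. The pads swing forward as they close: fully open they stand 13 mm farther back than shut.
Start: joints at [1.135, 0.213, -0.034, 1.323, 0, 1.571], TCP at [0.211, 0.453, 0.405] pointing down, gripper open.
Joint ranges: [-2.98, 2.98], [-0.74, 1.72], [-1.14, 1.35], [-2.1, 2.04], [-1.57, 1.44], [-3.14, 3.14]. Speed limits (rad/s): [1.89, 1.89, 2.39, 2.57, 3.14, 3.14].

INTERFACE

Orientations are given as a rotation vector (axis times angle).
In Python, from workcell import move_to, move_straight, move_j, let_go, clamp, wait, ik, read_camera, camera_info, PlanningError, sign_off, get_clock, get_joint_pos, get_joint_velocities, get_tau, get_ee_pos, get_eef_rot, get_contact_force, get_torque, get_width, get_gripper_force gives the robot as it stands. Calls block until the motion is done:
- move_to(position, orientation): joint-space move of the TCP to a pose.
- move_straight(position, v=0.15, ori=None, contact_N=None): straight line of the TCP; ori=None keeps the orientation; v is the mean speed in m/s. With contact_N (N) it stops when the force on the tool has changed by that much, and returns True; else False.
- move_j(angles): joint-space move.
- let_go() and clamp(): open the fingers fully, or close them until they stop; the grip force is fixed at half the most.
- wait(seconds).
- ik(position, orientation): joint angles nearest the present ones, or None.
- read_camera(name): name is "side" or "top"; returns (picture, depth): 480x640x3 uint8, red, green, blue; 480x640 float32, m along the optical axis (not along the pixel's ray), 0 where there is no reading.
- camera_info(name): a dict with "mtx" (3x3 intrinsics, pixels), "dist" ([k1, k2, p1, p2, k3] as OpenCV has them; the pictures are not rectified), "R" (3x3) and "t" (3): a world point X has camera coordinates R X + t. Camera axes: x right, y down, z forward; pixel columns grow to the right and rows downward; lengths in m; the calibration is good to about 2 mm. A picture is of the moment at which its call begins. camera_info takes no time and is no camera call.
A pose or a line that the arm cannot do raises PlanningError and nothing moves.
- sign_off(): hands the job in; it is judged then, once.
Readings, each from a call of its own:
- get_clock(): time.
- get_joint_pos(): joint angles.
- get_joint_velocities(): joint speeds.
- get_tau(): joint torques, N m.
- get_ee_pos(): TCP position.
- get_eef_rot(): TCP orientation.
- get_contact_force(): force on the tool from outside, world axes, zero at the start.
- get_torque(): the same for the moment, N m.
- get_width(): finger opening in m.
- get_gripper_force(): force on a finger pad.
Only numpy, scipy, OpenCV 4.12 (cv2) and the standard library are available. Lean on these libraries where they do the work, as an engineer would, in place of code of your own. Each camera call takes 0.05 s, during which the arm holds its last target. There are 200 camera calls.

## Working session

There is one attempt and no reset: what is moved stays moved. The work goes in short steps, each a Python script; the robot and the scene stay as the last script left them, time stands still between calls to the robot, and variables do not carry over. Pictures are saved under pics/ and viewed, at most 10 in all, crops included, and the job is handed in when it is done.

```bash
mkdir -p pics; cat > h.py <<'E'
import numpy as np,cv2
from workcell import *
def grab(n,f):
    im,d=read_camera(n); cv2.imwrite(f'pics/{f}.png',im[:,:,::-1]); np.savez(f'pics/{f}.npz',im=im,d=d); return im,d
def cloud(n,d):
    c=camera_info(n);K=np.array(c['mtx'],float);R=np.array(c['R']);t=np.array(c['t'])
    u,v=np.meshgrid(np.arange(640.),np.arange(480.))
    p=cv2.undistortPoints(np.stack([u.ravel(),v.ravel()],1)[:,None],K,np.array(c['dist'],float)).reshape(480,640,2)
    X=np.dstack([p*d[...,None],d])
    X=(X-t)@R; X[d==0]=np.nan
    return X
E
python3 - <<'E'
from h import *
for n in('top','side'):
    grab(n,n+'0'); c=camera_info(n); print(n,-np.array(c['R']).T@c['t'])
print(get_ee_pos(),get_eef_rot(),get_width(),get_clock())
E
```

```text
top [0.4663545  0.21288141 0.96808684]
side [0.6776219  0.66037272 0.89679773]
[0.21100179 0.45314723 0.40429257] [-6.79036833e-01 -3.06714585e+00  1.46258219e-03] 0.08486622269763897 0.1
```

View pics/top0.png

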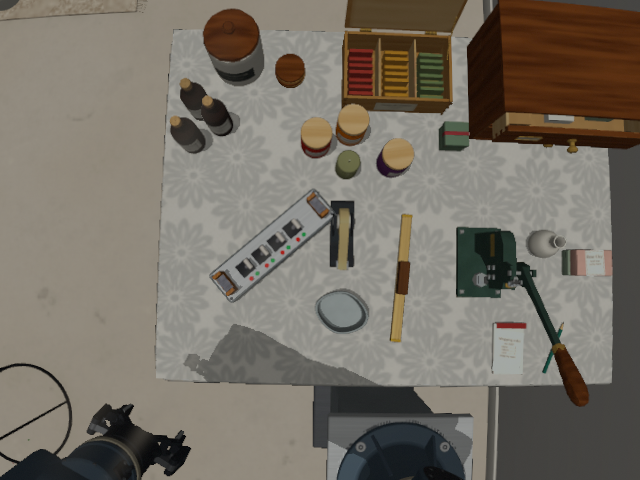

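View pics/side0.png

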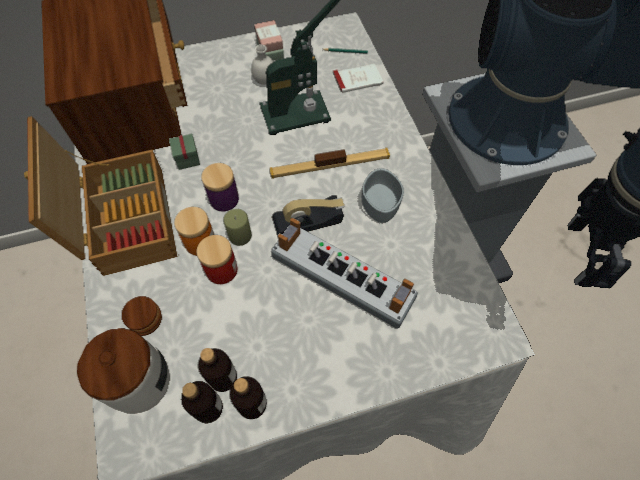

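```bash
python3 - <<'E'
from h import *
z=np.load('pics/top0.npz');im,d=z['im'],z['d']
cv2.imwrite('pics/crop.png',cv2.resize(im[180:310,200:360,::-1],None,fx=5,fy=4.6,interpolation=cv2.INTER_CUBIC)[:600])
X=cloud('top',d)
m=np.zeros((480,640),np.uint8);cv2.fillPoly(m,[np.array([[205,275],[315,184],[337,212],[328,222],[233,306]])],1)
for nm,M in dict(top=(m>0)&(abs(X[...,2]-.04)<.006), saddle=(m>0)&(X[...,2]>.062)).items():
    P=X[M]; print(nm,len(P),np.median(P[:,2]),P.min(0),P.max(0))
    r=cv2.minAreaRect((P[:,:2]*1000).astype(np.float32));print(r)
M=(m>0)&(X[...,2]>.064)
n,l,st,c=cv2.connectedComponentsWithStats(M.astype(np.uint8))
for i in range(1,n):
    if st[i,4]>15: P=X[l==i];print(c[i],st[i,4],P.mean(0),P[:,2].max(),cv2.minAreaRect((P[:,:2]*1000).astype(np.float32)))
m2=np.zeros((480,640),np.uint8);m2[205:350,380:420]=1
for lo,hi in((.008,.02),(.027,.045)):
    P=X[(m2>0)&(X[...,2]>lo)&(X[...,2]<hi)];print('bar',len(P),np.median(P,0),cv2.minAreaRect((P[:,:2]*1000).astype(np.float32)))
for nm,(u,v,w,h) in dict(tape=(328,198,28,76),dish=(312,285,60,50),purple=(375,135,42,45),green=(335,148,26,32)).items():
    P=X[v:v+h,u:u+w].reshape(-1,3);P=P[P[:,2]>.02];print(nm,P.min(0),P.max(0))
E
```

```text
top 4083 0.040876625685415155 [0.39221732 0.15480425 0.0340418 ] [0.63437317 0.41511994 0.04592882]
((513.847412109375, 284.265869140625), (77.81600189208984, 290.3734436035156), 41.23981475830078)
saddle 759 0.07284488716450423 [0.40901172 0.17016324 0.06237108] [0.6180984  0.39897393 0.09002681]
((513.9468994140625, 284.24139404296875), (50.30670166015625, 265.0517883300781), 41.276607513427734)
[317.46360153 204.48659004] 261 [0.59455751 0.19300636 0.07609341] 0.09002680631965725 ((594.8529052734375, 192.36447143554688), (49.91606903076172, 20.25963020324707), 41.595611572265625)
[296.         222.81132075] 53 [0.55677061 0.23537971 0.07331646] 0.07710167428463305 ((556.75830078125, 235.81285095214844), (21.790199279785156, 10.580904960632324), 39.52283477783203)
[280.03846154 236.17307692] 52 [0.52910151 0.2667918  0.07314484] 0.07651579159684288 ((528.6553955078125, 267.03802490234375), (21.137100219726562, 9.936420440673828), 46.442298889160156)
[263.92857143 249.57142857] 56 [0.50145777 0.29841092 0.07299289] 0.07761795123883174 ((501.0166015625, 299.1558837890625), (21.824150
[... 309 characters left out ...]
001676924186294 ((433.329345703125, 376.0722351074219), (50.370216369628906, 20.312721252441406), 41.821044921875)
bar 1044 [0.42654753 0.01036177 0.01482942] ((450.94610595703125, 9.063289642333984), (23.55925941467285, 273.8031005859375), 85.4334716796875)
bar 372 [0.45170238 0.01017294 0.03681875] ((451.2820739746094, 9.01123046875), (23.00889778137207, 69.81473541259766), 85.47054290771484)
tape [0.46589909 0.11335951 0.0201688 ] [0.61418403 0.17217618 0.08884116]
dish [0.3349124  0.08610372 0.02001506] [0.42130165 0.1931039  0.05714771]
purple [0.66668472 0.00224594 0.02018896] [0.73252015 0.06645466 0.09659891]
green [0.661319   0.10911439 0.02025162] [0.71097693 0.15474885 0.08190667]
```

View pics/crop.png

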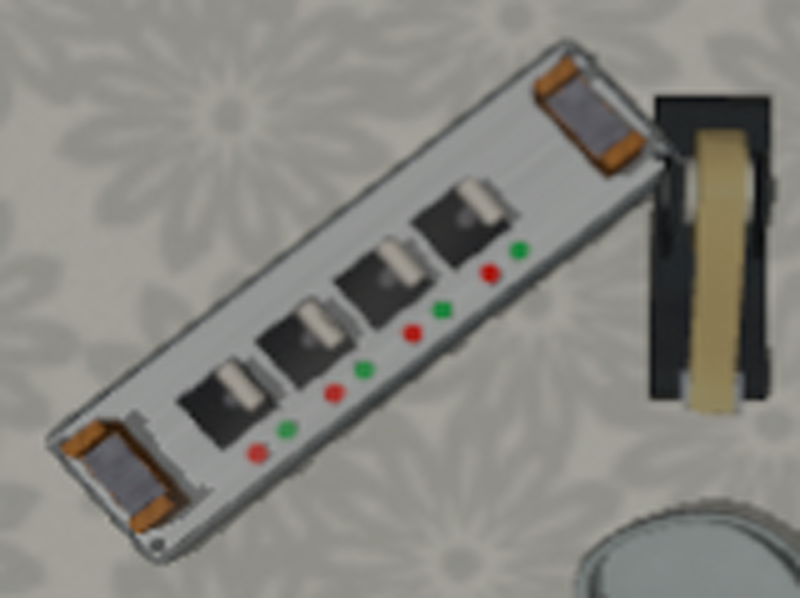

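The bank's centre is at about (0.514, 0.284) m. The green dots sit towards the far right saddle at pixel (317,204), so the drag runs from there to the near left saddle at (224,282). The tape dispenser beside the first saddle is 89 mm high, which is clear of the gripper body.

```bash
cat >> h.py <<'E'
from scipy.spatial.transform import Rotation as Ro
C=np.array([.5141,.2843]); BY=np.array([-.660,.751]); BY/=np.linalg.norm(BY)
BX=np.array([BY[1],-BY[0]])
def down(ydir):
    """rotvec, tool z down, tool y along +-ydir (whichever keeps joint 6 nearer its present value)"""
    out=[]
    for s in(1,-1):
        y=np.append(s*np.array(ydir),0);z=np.array([0,0,-1.]);y/=np.linalg.norm(y)
        out.append(Ro.from_matrix(np.stack([np.cross(y,z),y,z],1)).as_rotvec())
    return out
def best(p,ydir):
    c=[(abs(q[5]),o) for o in down(ydir) if (q:=ik(p,o)) is not None]
    return min(c,key=lambda a:a[0])[1]
def bank(y,z,x=0): return np.append(C+BY*y+BX*x,z)
E
python3 - <<'E'
from h import *
clamp(); print(get_width())
p=bank(-.091,.36); o=best(p,BX); print(o,ik(p,o))
move_to(p,o)
print(move_straight(bank(-.091,.240),v=.12,contact_N=8),get_ee_pos(),get_contact_force())
grab('top','start');grab('side','start')
im=cv2.imread('pics/side_start.png') if 0 else cv2.imread('pics/start.png')
cv2.imwrite('pics/c1.png',cv2.resize(im[180:360,230:450],None,fx=3.5,fy=3.3))
print(get_clock())
E
```

```text
-0.00023104920865677091
[1.29506092 2.86224066 0.        ] [0.3597336  0.4618195  0.2025153  1.31149212 0.         1.20953584]
False [0.57441021 0.21609686 0.24075493] [-0.50137303  0.16149491  0.21476059]
3.7167
```

View pics/c1.png

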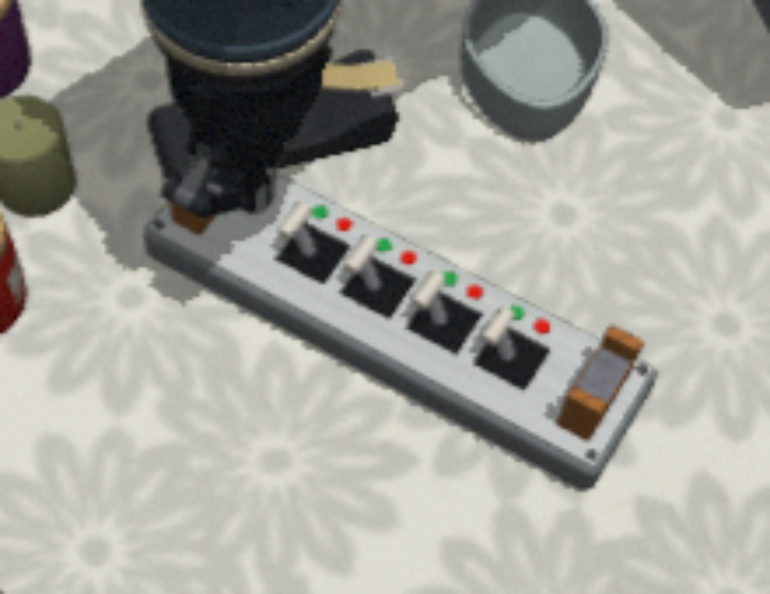

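The closed fingers are down between the saddle (crop 190,215) and toggle 1's head (295,225), with no contact. Next is the sweep.

```bash
python3 - <<'E'
from h import *
print(move_straight(bank(.086,.240),v=.08,contact_N=20),get_ee_pos(),get_contact_force())
grab('side','s1')
im=cv2.imread('pics/s1.png')
cv2.imwrite('pics/c2.png',cv2.resize(im[200:330,260:430],None,fx=4,fy=4))
print(get_clock())
E
```

```text
False [0.45748611 0.348721   0.23997566] [ 0.35379571 -0.37043687  0.86847505]
6.125
```

View pics/c2.png

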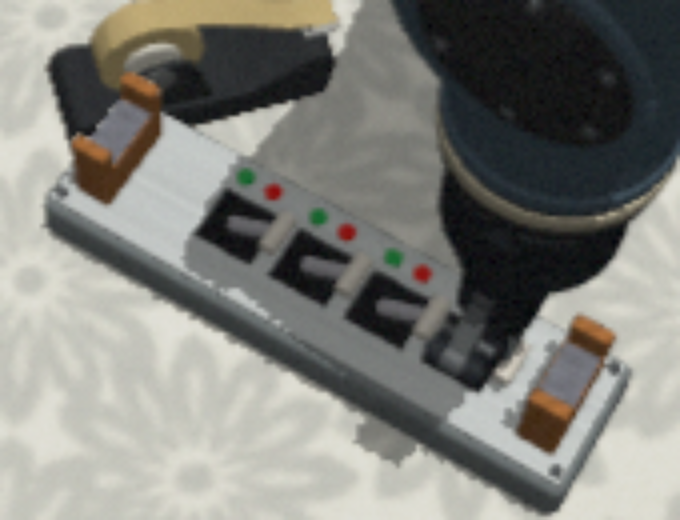

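Toggles 1–3 lean to their red dots. Toggle 4's head is down beyond the fingers at crop (510,360). I'll lift a little, staying under the height limit, and measure all four heads before going on to the bar.

```bash
python3 - <<'E'
from h import *
move_straight(bank(.086,.315),v=.12)
im,d=grab('side','s2'); X=cloud('side',d)
P=X[(X[...,2]>.05)&(X[...,2]<.068)]; q=P[:,:2]-C; a=q@BY; b=q@BX
ok=True
for y in(-.056,-.014,.028,.070):
    on=((abs(b)<.012)&(abs(a-(y-.010))<.006)).sum(); s=(abs(b)<.012)&(abs(a-(y+.022))<.008)
    print(y,'upright px',on,'fallen px',s.sum(),np.median(P[s,2]) if s.any() else None); ok&=s.sum()>10
if ok:
    g=np.array([.4512,.0090]); th=np.deg2rad(85.47); w=np.array([np.cos(th),np.sin(th)])
    move_straight(bank(.086,.36),v=.2); let_go()
    p=np.append(g,.30); o=best(p,w); print(o,ik(p,o)); move_to(p,o)
    print(move_straight(np.append(g,.185),v=.12,contact_N=10),get_ee_pos())
    clamp(); print(get_width(),get_gripper_force(),get_contact_force())
    grab('top','s3');grab('side','s4')
    cv2.imwrite('pics/c3.png',cv2.resize(cv2.imread('pics/s4.png')[100:240,230:420],None,fx=4,fy=4))
print(get_clock())
E
```

```text
-0.056 upright px 0 fallen px 69 0.06052197163874849
-0.014 upright px 25 fallen px 70 0.06078421114957017
0.028 upright px 24 fallen px 73 0.06040968046252689
0.07 upright px 25 fallen px 77 0.060771966785079616
[0.12416018 3.1391382  0.        ] [ 0.01994416  0.16230873 -0.36696201  1.04152558  0.          0.09900758]
False [0.45151596 0.00909784 0.18555283]
0.020804407732309 59.67180431820452 [-1.88666634 -0.61094066  6.12027355]
11.225
```

View pics/c3.png

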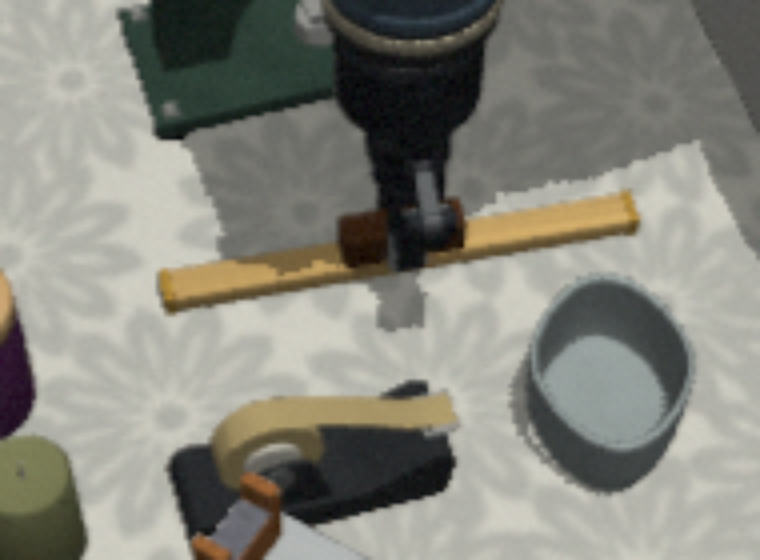

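All four heads are at the fallen height of about 61 mm, and the bar is gripped across its block with its ends at crop (170,290) and (630,212). Next I carry it over the bank and measure it there before lowering.

```bash
python3 - <<'E'
from h import *
p=get_ee_pos()
move_straight([p[0],p[1],.36],v=.15)
o=best(bank(0,.36),BX)
move_straight(bank(0,.36),v=.15,ori=o)
move_straight(bank(0,.285),v=.12)
print(get_ee_pos(),get_width(),get_contact_force(),get_clock())
for n in('side','top'):
    im,d=grab(n,'h'+n);X=cloud(n,d)
    q=X[...,:2]-C;a=q@BY;b=q@BX
    M=(X[...,2]>.094)&(X[...,2]<.124)&(abs(b)<.03)&(abs(a)<.17)
    top=M&(X[...,2]>.108)&(abs(a)>.045)
    A,B=a[top],b[top];print(n,top.sum(),np.polyfit(A,B,1),A.min(),A.max(),np.median(X[top][:,2]),'z slope',np.polyfit(A,X[top][:,2],1))
cv2.imwrite('pics/c4.png',cv2.resize(cv2.imread('pics/hside.png')[180:340,240:440],None,fx=4,fy=3.7))
E
```

```text
[0.51430343 0.28437176 0.28573189] 0.021203385502566254 [-0.14858971 -0.1859363  -1.93640303] 15.35
side 1236 [0.00024309 0.00131811] -0.13923081056587727 0.13611161362205662 0.11529204918441668 z slope [-0.00191811  0.1149807 ]
top 235 [-0.05762959 -0.00781139] -0.13948244204539212 -0.09742679901127176 0.11540876972838325 z slope [-0.01396758  0.11369706]
```

View pics/c4.png

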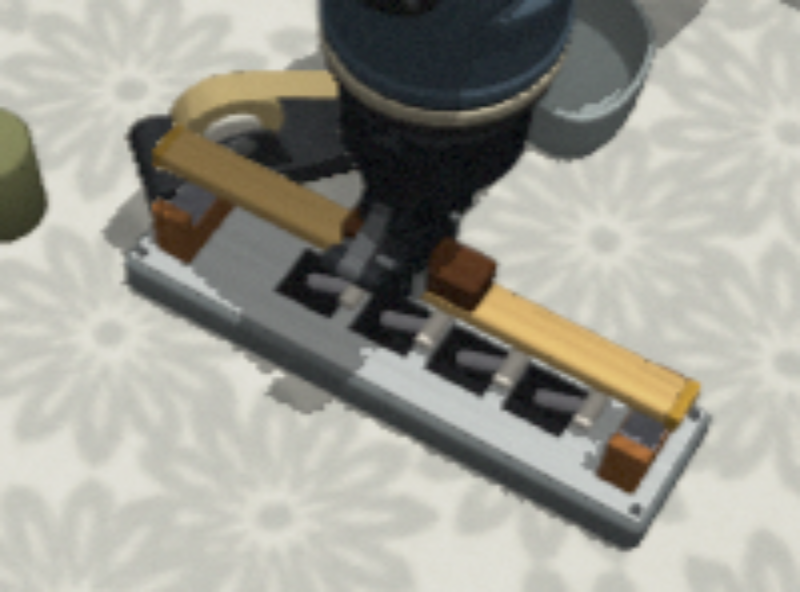

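The bar hangs level above both saddles. It is within 1.5 mm of the centre line and parallel to the row, so I'll lower it and release.

```bash
python3 - <<'E'
from h import *
print(move_straight(bank(0,.252),v=.05,contact_N=5),get_ee_pos(),get_contact_force())
let_go(); wait(.3)
move_straight(bank(0,.36),v=.12)
move_to([.30,.10,.42],get_eef_rot())
for n in('side','top'):
    im,d=grab(n,'f'+n);X=cloud(n,d)
    q=X[...,:2]-C;a=q@BY;b=q@BX
    top=(X[...,2]>.078)&(X[...,2]<.092)&(abs(b)<.016)&(abs(a)<.17)&(abs(a)>.045)
    A,B=a[top],b[top];print(n,top.sum(),np.polyfit(A,B,1),A.min(),A.max(),np.median(X[top][:,2]),'z slope',np.polyfit(A,X[top][:,2],1))
print(get_clock())
cv2.imwrite('pics/c5.png',cv2.resize(cv2.imread('pics/fside.png')[120:360,160:480],None,fx=2.5,fy=2.5))
E
```

```text
True [0.51390826 0.28419826 0.25488005] [1.72817526 1.08283277 3.12518731]
side 1159 [0.00108622 0.00030811] -0.1395304846603976 0.1363877435131525 0.08483075978605605 z slope [-0.00153588  0.08461639]
top 1042 [ 0.00373177 -0.00133707] -0.13943104562319977 0.13786376566382003 0.08472626786114691 z slope [-0.00011267  0.08460441]
19.2083
```

View pics/c5.png

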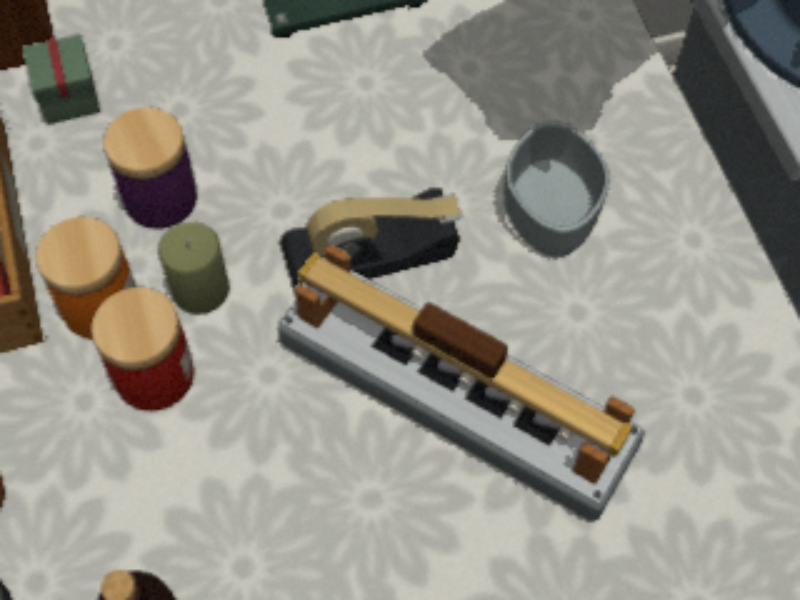

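The bar sits in both saddles with the block up, from crop (310,270) to (620,435). Its top is at 84.7 mm and it is centred. The levers are off, and the candles and dish stand where they were.

```bash
python3 -c "
from workcell import *
print(sign_off())"
```

```text
the job is handed in; nothing more can be done
None
```

The job is handed in: all four toggles were swept off in one drag, the guard bar lies centred in both saddles with its block up, and the candles and dish were left where they stood (about 19 s of the 56 s used; the sign-off call returned no verdict).

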